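# Put the hex keys away and click the slide lid shut

### The arm

A 6-joint arm with a two-finger parallel gripper is mounted at the origin on the work surface; the furniture and walls round the work are solid. World frame = base frame: x ahead of the robot, y to its left, z up, the work surface at z = 0. Lengths are in m, angles in rad, forces in N, time in s.
With the tool pointing down it reaches from about 0.4 to 0.925 m from the base axis. Payload 3.4 kg.
Tool frame: the origin (TCP) lies at the very end of the fingers, on their centre line; the grasp point (between the pads) lies 19 mm behind it; z points along the fingers, y is the line along which they close (so a half turn about z gives the same grasp; the last joint's range is limited). The gripper opens to 85 mm and grips with 20 to 120 N. Pads are 22 mm wide; open, the fingers measure 114 mm over their backs; the gripper's body (76 mm by 85 mm) begins 54 mm behind the grasp point. The pads swing forward as they close: fully open they stand 13 mm farther back than shut.
Start: joints at [-1.327, 0.307, 1.506, -0, 1.328, -0.073], TCP at [0.179, -0.546, 0.201] pointing down, gripper open.
Joint ranges: [-3.12, 3.12], [-1.05, 2.28], [0.14, 2.33], [-1.42, 4.57], [0.1, 2.73], [-2.68, 2.68]. Speed limits (rad/s): [2.57, 2.57, 3.14, 3.14, 3.14, 3.14].

### API

Orientations are given as a unit quaternion [x, y, z, w].
In Python, from bench import bot gives the robot as it stands.
- The arm moves only by the tool arm_command, never from a script. Its argument "moves" is a list of rows, each an object with "translation": the shift along the tool's x, y, z scaled (see below), a list of three; "rot": the turn, a rotation vector about the tool's x, y, z scaled (see below), a list of three. A call has 1 to 12 rows; each row shifts and turns the commanded pose from where the row before left it, along the tool's axes as they then stand; what a row does not reach is not made up. The controller multiplies each number of a shift by 20 mm and each number of a turn by 0.08 rad. A row lasts 1/10 s, in which the tool goes at most 50 mm and 8.59 degrees, less where a joint would pass 70% of its speed; a pose out of reach is approached as far as the arm can. A call with a number of a shift or a turn outside -1 to 1 is refused whole. A call with a gripper value outside its range is refused whole. "hand" is the closure, from -1 (fully open) to 1 (shut), set as the call begins (left out, the last holds). The fingers move at their own pace and stop on an object; "force" is the grip in N (left out, the last holds). Time passes only in rows, so rows that do not move let the fingers close. It gives the time, the measured TCP pose, the force, the opening and the grip force at its end, in the units of the state.
- bot.read_state(): the state, without advancing time (a new reading comes with each control period).
- bot.camera(name): name is "scene" or "top" or "wrist"; returns a dict with "img" (480x640x3 uint8, red, green, blue), "range_z" (480x640 float32, m along the optical axis (not along the pixel's ray), 0 where there is no reading), "mtx" (3x3 intrinsics, pixels), "R" (3x3) and "t" (3): a world point X has camera coordinates R X + t. Camera axes: x right, y down, z forward; pixel columns grow to the right and rows downward; lengths in m; the calibration is good to about 2 mm. A picture is of the moment at which its call begins.
- bot.sign_off(): hands the job in; it is judged then, once.
Trained networks look in a picture, given as the dict that the camera call returned (one of the last four; its "shot" number tells which), for a name from the list of things; names that differ only in an ending like _2 or _b are one class to them, and where a whole thing is asked for, a point or a joint stands for the part that bears it (a point fixed in the world has none). Each returns a list of dicts, best first, with "p" (0 to 1); they miss things now and then, are a little off and sometimes report something else, mostly with a low value. They report only what shows in the picture. A call takes as long as a camera call. They do not tell look-alikes from the thing itself.
- bot.spot_in(picture, target): "centre" ([row, column] in pixels, amid what is visible of it).
- bot.masks_of(picture, target): "region" (480x640 bool, what is visible of it) and "centre" ([row, column] in pixels, amid what is visible of it).
The state is a dict: "clock": time; "joint_positions": joint angles; "qd": joint speeds; "tau": joint torques, N m; "tool_pos": TCP position; "tool_rot": TCP orientation; "wrist_force": force on the tool from outside, world axes, zero at the start; "ft_torque": the same for the moment, N m; "width": opening from 0.0 (shut) to 1.0 (fully open); "grip_force": force on a finger pad.
Only numpy, scipy, OpenCV 4.12 (cv2) and the standard library are available. Lean on these libraries where they do the work, as an engineer would, in place of code of your own. Each camera call takes 0.05 s, during which the arm holds its last target. There are 200 camera calls.

### The job

Lay the folding hex key set gently in the slide-top wooden box, then slide the box's lid shut along its grooves: push it over the small sprung ridge until the ridge clicks up into the groove under the lid, and press the lid home against its stop for a moment with about 12 N, give or take 3 N, without ramming it. Let go and leave the other things on the bench where they are.

Things in the scene. Friction and masses are not known exactly. Their poses are not given: they have to be found in the camera images.
- slide_box: Open wooden box 220 (x) x 142 (y) x 60 (z) mm screwed to the bench, with a sliding lid. Origin: on its underside, 98 mm from the near end; +x is the lid's closing direction (away from the robot), z up. Floor 6 mm thick. Free inside: x=-90 to +42 mm, y=-58 to +58 mm; near wall and the end block beyond are 43 mm high. Side ledges carry the lid at z=44 mm, under lips; walls' top z=60 mm.
- ridge_zone (a point): Point fixed in the box at x=58, y=0, z=44 mm of its frame (ledge height). The ridge, a steel bar 8 mm wide and 70 mm long across the box on the end block, stands 4 mm above the ledges. It was fitted by hand: its centre lies up to 10 mm before or behind this point, the solid stop's face always 32 mm beyond its centre, hidden under the far wall's cap. So home must be felt.
- lid: Plywood lid 183 (x) x 127 (y) x 8 mm, about 0.16 kg, loose in the box's waxed grooves (1.5 mm play), drawn well out at the start, free end sagging up to 6 mm. Origin: on its underside, 82.5 mm behind its front edge (bevelled below); +x as the box's. Home: origin at x=-3 to +18 mm in the box's frame, depending on where the ridge sits. Its pose is not given while it is pushed hard.
- push_bar (a point): Centre of the top of the wooden bar on the lid, for pushing: 14 (x) x 60 (y) mm, 20 mm high; 28 mm above the lid's underside, 52.5 mm behind its front edge. Pushing takes 0 to 3 N on the way, about 6 to 10 N over the ridge (it begins 32 mm before home), 1 to 5 N riding on it, almost none at the click, then the lid meets the solid stop: press 12 N there; over 17 N may count as ramming.
- lid_groove (a point): Middle of the groove across the lid's underside, at the underside's level, 31 mm behind the front edge; the groove is 10.5 mm wide and 4.5 mm deep and receives the ridge when the lid is home.
- ridge (a joint): How far the sprung ridge is pressed down, m: 0 fully up, 0.0045 fully down; about 0.002 to 0.004 while the lid rides on it, back to 0 once it has clicked into the lid's groove
- hex_keys: Folded hex key set, a bar 30 (x) x 105 (y) x 24 (z) mm, 0.14 kg, lying on the bench left of the timbers. Origin: centre of its underside. It fits the opening between lid and end block (80 mm or more along the box's x) when its long side lies across the box (along the box's y).
- screw_jar: Jar of screws, 68 mm across, 79 mm high, standing near the box; a bystander. Origin: centre of its underside.
- cord_loop (a point): Foot of the fixed power cord that hangs down behind the timbers, 0.33 m above the bench; the loop rises from here, over about x=0.58 to 0.66 m, y=-0.21 to -0.09 m. Keep wrist and gripper clear of it when crossing between hex keys and box (cross nearer to the robot).
- pliers: Pliers 44x170x12 mm lying beyond the hex key set, on its left; a bystander. Origin: centre of its underside.
Things that resemble listed ones, but are neither listed nor needed, are in the scene too. What is shaped like the hex_keys but white is not meant.

How it is judged:
By the outcome, as a careful person would: the job done as asked, in the order asked, and still so for the second after the job is handed in, with the robot touching nothing.
It also fails if it takes over 72 s, if anything falls off the work surface, if the arm or the gripper's body presses on something with over 40 N, if the wrist force passes 120 N, or if a joint passes its speed limit or range.

## Working session

There is one attempt and no reset: what is moved stays moved. The work goes in short steps, Python scripts to look and compute and a tool call to move; the robot and the scene stay as the last step left them, time stands still between calls to the robot, and variables do not carry over. Pictures are saved under pics/ and viewed, at most 13 in all, crops included, and the job is handed in when it is done.

Besides the shell and the picture viewer there is one more tool, called after "Request:" by a JSON object that holds its "op" and its "data", one argument or row to a line. arm_command: Moves the arm, as the interface text tells. Shifts and turns lie within -1 to 1; 1 stands for 20 mm of shift or 0.08 rad of turn. Its arguments: {"type":"object","properties":{"moves":{"type":"array","items":{"type":"object","properties":{"translation":{"type":"array","items":{"type":"number"}},"rot":{"type":"array","items":{"type":"number"}}}}},"hand":{"type":"number"},"force":{"type":"number"}},"required":["moves"]}

```bash
mkdir -p pics; cat > h.py <<'E'
import numpy as np, cv2
from bench import bot
from scipy.spatial.transform import Rotation as Ro
def pts(c,m=None):
    z=c["range_z"]; m=(z>0) if m is None else (m&(z>0))
    r,q=np.nonzero(m); d=z[r,q]
    P=np.linalg.inv(c["mtx"])@np.stack([q*d,r*d,d])
    return (c["R"].T@(P-np.array(c["t"]).reshape(3,1))).T
def save(c,n,crop=None,s=1):
    im=c["img"][...,::-1]
    if crop: im=im[crop[0]:crop[1],crop[2]:crop[3]]
    cv2.imwrite(n,cv2.resize(im,None,fx=s,fy=s,interpolation=cv2.INTER_CUBIC))
def rect(P):
    (c,s,a)=cv2.minAreaRect((P[:,:2]*1000).astype(np.float32)); return np.round(c,1),np.round(s,1),round(a,1)
E
python3 - <<'E'
from h import *
s=bot.read_state(); print(s)
for n in("top","scene"):
    c=bot.camera(n); save(c,f"pics/{n}.png")
    for t in("hex_keys","slide_box","lid","push_bar","screw_jar","pliers","lid_groove","ridge_zone"):
        for d in bot.masks_of(c,t)[:3]:
            P=pts(c,d["region"]); 
            if len(P)>5: print(n,t,round(d["p"],2),np.round(d["centre"]),rect(P),np.round(np.percentile(P[:,2],[5,50,95]),3))
E
```

```text
{'clock': 0.0, 'joint_positions': array([-1.32749998e+00,  3.07585287e-01,  1.50766769e+00,  1.44629146e-07,
        1.32838500e+00, -7.34992675e-02]), 'qd': array([-0.00102671,  0.00074061, -0.00049264, -0.00082289, -0.00156723,
        0.00079068]), 'tau': array([-7.98214314e-04, -4.57559717e+01, -2.51919526e+01,  1.03303812e-04,
        1.33264944e-02, -2.97734584e-07]), 'tool_pos': array([ 0.17892177, -0.54566448,  0.20037621]), 'tool_rot': array([ 9.87480761e-01,  1.57736173e-01, -8.66479419e-05, -1.01898020e-03]), 'wrist_force': array([-0.90561411, -0.00371328,  0.21653756]), 'ft_torque': array([ 0.00570344,  0.03493632, -0.00354126]), 'grip_force': 0.0, 'width': 0.9990565540713925}
top hex_keys 0.85 [315. 165.] (array([490.1, 691.9]), array([104.4,  56.4]), 69.8) [-0.002  0.02   0.028]
top hex_keys 0.64 [273. 291.] (array([521.6, 237.6]), array([ 35.9, 135.6]), 65.2) [-0.002  0.021  0.029]
top slide_box 0.73 [221. 425.] (array([ 483.3, -350.3]), array([254.3,  46.1]), 17.4) [0.023 0.057 0.064]
top slide_box 0.32 [276. 458.] (array([ 298.4, -328. ]), array([102.5, 208.1]), 38.5
[... 691 characters left out ...]
393.8, -331.2]), array([141.9, 466.5]), 75.6) [0.037 0.057 0.069]
scene lid 0.56 [357. 439.] (array([ 207.7, -256.9]), array([127.8, 308.8]), 72.0) [0.041 0.049 0.056]
scene push_bar 0.9 [353. 439.] (array([ 301.5, -289.6]), array([127.2, 105.4]), 74.7) [0.041 0.049 0.056]
scene push_bar 0.44 [292. 486.] (array([ 574.2, -379.4]), array([140.4, 106.3]), 70.8) [0.038 0.057 0.067]
scene push_bar 0.17 [269. 448.] (array([ 610.2, -205.5]), array([63.5, 37.2]), 30.9) [0.024 0.074 0.085]
scene pliers 0.61 [228. 292.] (array([551.5, 364.3]), array([ 45.5, 146.9]), 12.0) [-0.001  0.01   0.018]
scene ridge_zone 0.72 [294. 485.] (array([ 409.4, -300. ]), array([156.8, 463.8]), 66.9) [0.037 0.057 0.067]
```

View pics/top.png

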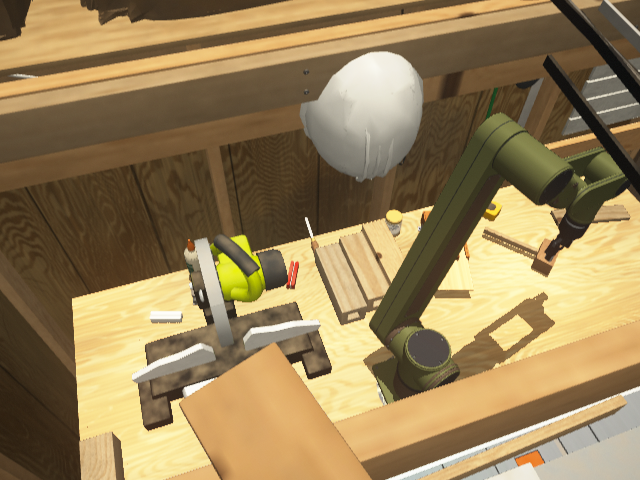

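View pics/scene.png

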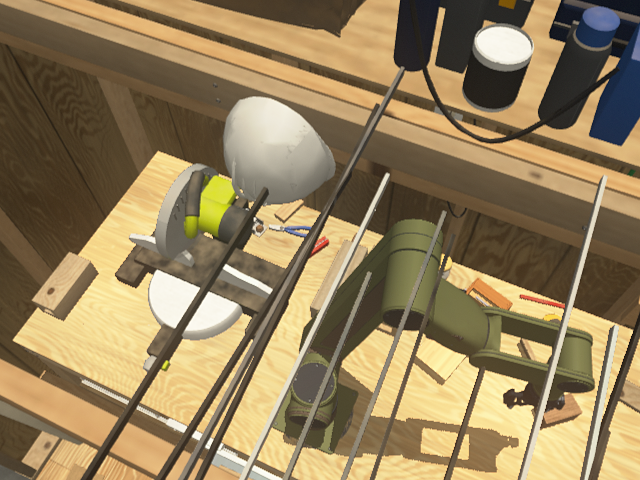

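The top view shows the red bar at about [273,291]. Candidates for hex_keys are the red bar at top [273,291] / scene [242,320], and the white bar at top [315,165]. I choose the red one, since white is not meant. The arm partly hides the box and lid at about [270,445] in the top view.

```bash
python3 - <<'E'
from h import *
A=[];C=[]
for n in("top","scene"):
    c=bot.camera(n)
    P=pts(c); A.append(P); C.append(c["img"][c["range_z"]>0])
    im=c["img"].astype(int)
    red=(im[...,0]>110)&(im[...,1]<60)&(im[...,2]<60)
    Q=pts(c,red); k=(Q[:,2]>.015)&(Q[:,2]<.035)&(abs(Q[:,0]-.52)<.1)&(abs(Q[:,1]-.235)<.1)
    print(n,k.sum(),rect(Q[k]),np.median(Q[k],0))
    if n=="top": a=cv2.resize(c["img"][190:340,230:480,::-1],(800,480))
    cv2.imwrite("pics/crop.png",a)
P=np.vstack(A);
# max-height map, 4cm cells
for x in np.arange(.7,.1,-.04):
    row=[]
    for y in np.arange(.48,-.64,-.04):
        k=(abs(P[:,0]-x)<.02)&(abs(P[:,1]-y)<.02)&(P[:,2]<.6)
        row.append("%3d"%(P[k,2].max()*100) if k.sum()>2 else " --")
    print("%.2f"%x," ".join(row))
E
```

```text
top 13 (array([491.6, 236.2]), array([21.6, 78.2]), 45.6) [0.47119508 0.25114732 0.02069128]
scene 9 (array([520.1, 222.6]), array([ 6., 52.]), 62.3) [0.52395205 0.22199495 0.0248226 ]
0.70  --  52  52  --  --  --  --  --  --   2  --  --  --  --  --  --  31  31  --  --  --  --  --  --  --  --  49  --  --
0.66   0  52  52   3   1   0   1   1   1   2   1   1   0   1   0   0  31  36   1   1   1   1   1   0   1   1   1  56  56
0.62   0   2   3   2   1   0   1   1   1   3   1   0   0   0   0  --  42  37   8   1   7   5   1   1   1   2   2  56  56
0.58   1   3   3   1   1   2   2   1   1   3   0   9   9   9   9   9  42   8   8   6   7   6   7   6   1   1   4   4   4
0.54   3   3   2   2   3   1   3   3   9  10   9  10   9   9   9   9   9   0   0   6   7   6   7   7  --   0   4   4   3
0.50   3   3   1   1   1   2   3   1   9  10  10   9   9   9   9   9   9   0   0  --  --  --  --  --   0   0   1   4   1
0.46  24  24   1   1   1   2   3   1   9  10  10   9   9   9   9   9   9   0  --  --  --  --  --   0   1   5   5   1   0
0.42  23   1   2   1   1   1   0   1   9  10   9   9  10   9   9  10
[... 199 characters left out ...]
  8   0   1   9  10   9   9   9   9   9   7   1   0   5   6   5   6   1   1   0   1   1   5   5
0.30  59  59  49  49  48   8   3   1  10   9   9   9  10   9   8   7   1   1   6   6   6   6   1   1   1   1   1   6   6
0.26  59  59  49  49  49  14  12   1   9  10   9   9  --   1   1   1   1   4   5   6   6   5   1   0   1   1   1   6   7
0.22  59  59  59  48  48  14  12   1   1   0   0   0  --   0   1   1   1   0   1   1   5   1   1  59  59  59   1  35   6
0.18  52  59  59   9   8   8   6   1   1   1  34  46  58  59   1   1   1   1   0   1   1   1  59  59  59  59  43  44   1
0.14  48  56  55   8   6   6   5   1   1  22  34  45  56  59  59  59  59   1   1   1   1   1   1   1  35  51  59  59   1
```

View pics/crop.png

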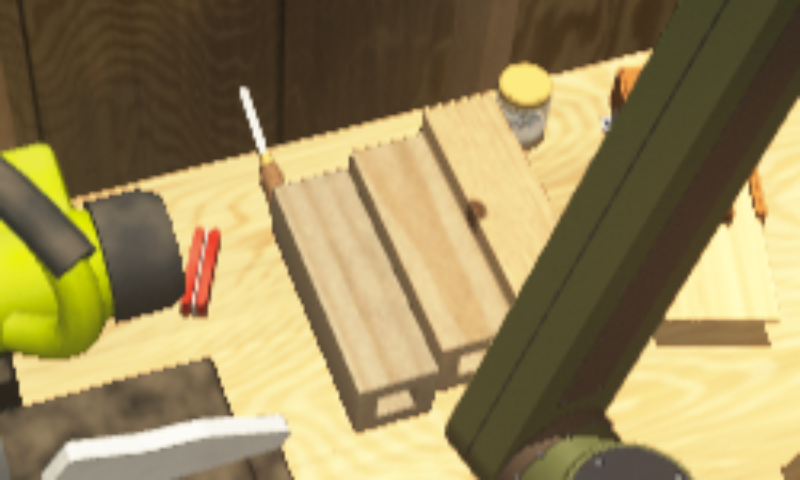

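The crop confirms the red folded bar, at crop (200,270), lying left of the timbers.

Request:
{"op": "arm_command", "data": {
  "moves": [
    {"translation": [1,-0.7,-0.3]},
    {"translation": [1,-0.7,-0.3]},
    {"translation": [1,-0.7,-0.3]},
    {"translation": [1,-0.7,-0.3]},
    {"translation": [1,-0.7,-0.3]},
    {"translation": [1,-0.7,-0.3]},
    {"translation": [1,-0.7,-0.3]},
    {"translation": [1,-0.7,-0.3]},
    {"translation": [1,-0.7,-0.3]},
    {"translation": [1,-0.7,-0.3]}
  ]
}}

```text
invalid input at $.moves[0]: expected keys translation, rot
```

```bash
python3 - <<'E'
from h import *
c=bot.camera("wrist"); save(c,"pics/w1.png")
print(-c["R"].T@c["t"], c["R"][2])
for t in("slide_box","lid","push_bar","lid_groove","ridge_zone","screw_jar"):
    for d in bot.masks_of(c,t)[:2]:
        P=pts(c,d["region"])
        if len(P)>5: print(t,round(d["p"],2),np.round(d["centre"]),rect(P),np.round(np.percentile(P[:,2],[5,50,95]),3))
E
```

```text
[ 0.2514114  -0.52248931  0.3736154 ] [-0.28392891 -0.093528   -0.95427296]
lid 0.94 [16. 81.] (array([ 250.4, -300.2]), array([ 46.9, 119.5]), 16.5) [0.044 0.048 0.049]
push_bar 0.71 [21. 83.] (array([ 272.9, -291.6]), array([110.9,  56.2]), 78.8) [0.044 0.048 0.049]
lid_groove 0.9 [20. 86.] (array([ 251.1, -294.2]), array([ 48.4, 128.3]), 13.7) [0.044 0.048 0.049]
```

View pics/w1.png

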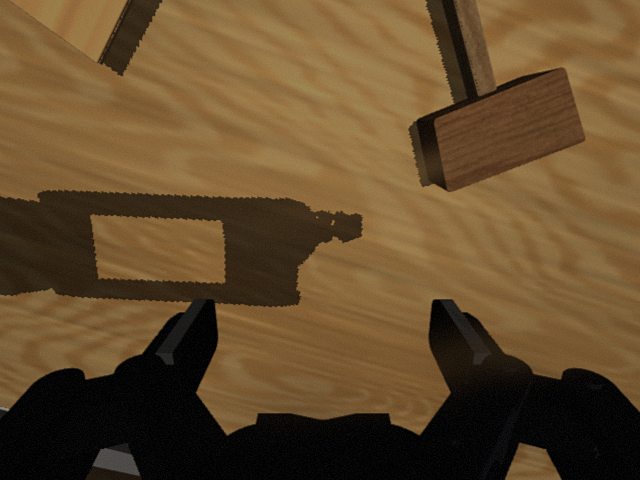

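The wrist view shows only a mallet at (500,130) and a corner of the lid at (80,20). The move was refused because every row needs the "rot" key.

Request:
{"op": "arm_command", "data": {
  "moves": [
    {"translation": [1,-0.7,-0.3],"rot": [0,0,0]},
    {"translation": [1,-0.7,-0.3],"rot": [0,0,0]},
    {"translation": [1,-0.7,-0.3],"rot": [0,0,0]},
    {"translation": [1,-0.7,-0.3],"rot": [0,0,0]},
    {"translation": [1,-0.7,-0.3],"rot": [0,0,0]},
    {"translation": [1,-0.7,-0.3],"rot": [0,0,0]},
    {"translation": [1,-0.7,-0.3],"rot": [0,0,0]},
    {"translation": [1,-0.7,-0.3],"rot": [0,0,0]},
    {"translation": [1,-0.7,-0.3],"rot": [0,0,0]},
    {"translation": [1,-0.7,-0.3],"rot": [0,0,0]}
  ]
}}

```text
clock: 2.35
tool_pos: [0.326, -0.3502, 0.2617]
tool_rot: [0.987, 0.158, 0.0, 0.0]
wrist_force: [0.3, 0.8, -0.7]
width: 0.997
grip_force: 0.0
```

```bash
python3 - <<'E'
from h import *
s=bot.read_state(); print(s["tool_pos"],s["clock"])
c=bot.camera("wrist"); save(c,"pics/w2.png")
for t in("slide_box","lid","push_bar","lid_groove","ridge_zone","screw_jar"):
    for d in bot.masks_of(c,t)[:2]:
        P=pts(c,d["region"])
        if len(P)>5: print(t,round(d["p"],2),np.round(d["centre"]),rect(P),np.round(np.percentile(P[:,2],[5,50,95]),3))
P=pts(c); np.save("w2.npy",P)
E
```

```text
[ 0.32602074 -0.35020299  0.26167046] 2.35
slide_box 0.68 [ 44. 380.] (array([ 485.3, -349.2]), array([174.9, 227.3]), 71.3) [0.004 0.006 0.06 ]
lid 0.66 [158. 283.] (array([ 335.3, -298.4]), array([144.9, 206.4]), 71.4) [0.047 0.05  0.055]
push_bar 0.92 [160. 283.] (array([ 335.7, -298.5]), array([144.1, 205.5]), 71.9) [0.047 0.05  0.055]
lid_groove 0.74 [158. 285.] (array([ 334.9, -294.4]), array([136. , 200.8]), 71.5) [0.047 0.05  0.055]
ridge_zone 0.6 [162. 284.] (array([ 333.7, -302.7]), array([134.5, 206.2]), 71.5) [0.047 0.05  0.055]
screw_jar 0.25 [ 45. 379.] (array([ 483.1, -349.2]), array([173. , 222.4]), 71.6) [0.004 0.006 0.06 ]
```

View pics/w2.png

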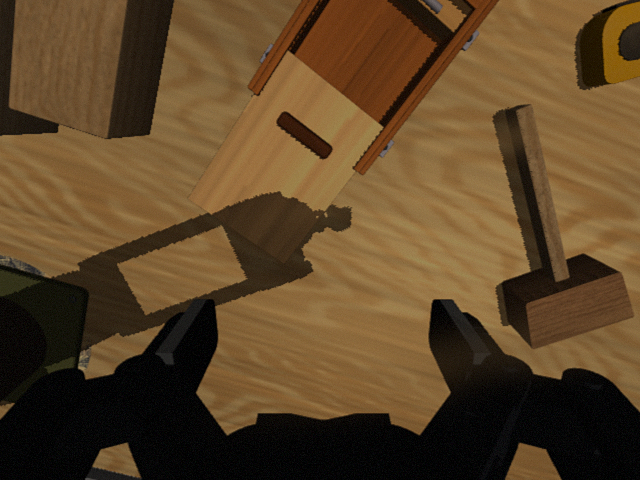

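The wrist view shows the lid at (290,160) with its push bar at (305,135). The box lies beyond it at about (390,40), with its closing direction up and to the right, so its yaw is about -18°. Next I cross to the hex keys, staying close to the robot.

Request:
{"op": "arm_command", "data": {
  "moves": [
    {"translation": [0.9,-0.97,0],"rot": [0,0,0]},
    {"translation": [0.9,-0.97,0],"rot": [0,0,0]},
    {"translation": [0.9,-0.97,0],"rot": [0,0,0]},
    {"translation": [0.9,-0.97,0],"rot": [0,0,0]},
    {"translation": [0.9,-0.97,0],"rot": [0,0,0]},
    {"translation": [0.9,-0.97,0],"rot": [0,0,0]},
    {"translation": [0.9,-0.97,0],"rot": [0,0,0]},
    {"translation": [0.9,-0.97,0],"rot": [0,0,0]},
    {"translation": [0.9,-0.97,0],"rot": [0,0,0]},
    {"translation": [0.9,-0.97,0],"rot": [0,0,0]},
    {"translation": [0.9,-0.97,0],"rot": [0,0,0]},
    {"translation": [0.9,-0.97,0],"rot": [0,0,0]}
  ]
}}

```text
clock: 3.9
tool_pos: [0.4586, -0.0625, 0.2609]
tool_rot: [0.988, 0.157, -0.0, 0.0]
wrist_force: [0.9, -1.1, -0.0]
width: 1.0
grip_force: 0.0
```

Request:
{"op": "arm_command", "data": {
  "moves": [
    {"translation": [0.34,-1,0],"rot": [0,0,0]},
    {"translation": [0.34,-1,0],"rot": [0,0,0]},
    {"translation": [0.34,-1,0],"rot": [0,0,0]},
    {"translation": [0.34,-1,0],"rot": [0,0,0]},
    {"translation": [0.34,-1,0],"rot": [0,0,0]},
    {"translation": [0.34,-1,0],"rot": [0,0,0]},
    {"translation": [0.34,-1,0],"rot": [0,0,0]},
    {"translation": [0.34,-1,0],"rot": [0,0,0]},
    {"translation": [0.34,-1,0],"rot": [0,0,0]},
    {"translation": [0.34,-1,0],"rot": [0,0,0]},
    {"translation": [0.34,-1,0],"rot": [0,0,0]},
    {"translation": [0.34,-1,0],"rot": [0,0,0]}
  ]
}}

```text
clock: 5.1
tool_pos: [0.4615, 0.1908, 0.2609]
tool_rot: [0.988, 0.157, -0.0, 0.0]
wrist_force: [0.3, 0.3, 0.3]
width: 1.003
grip_force: 0.0
```

```bash
python3 - <<'E'
from h import *
s=bot.read_state(); print(s["tool_pos"],s["joint_positions"],s["clock"])
c=bot.camera("wrist"); save(c,"pics/w3.png")
for d in bot.masks_of(c,"hex_keys")[:3]:
    P=pts(c,d["region"]); k=P[:,2]>.015
    if len(P)>5: print(round(d["p"],2),np.round(d["centre"]),rect(P[k]),np.round(np.percentile(P[:,2],[5,50,95]),3))
c=bot.camera("top")  # box unobstructed now?
np.save("top2.npy",pts(c)); save(c,"pics/top2.png",(190,340,340,540),4)
for t in("slide_box","lid","screw_jar"):
  for d in bot.masks_of(c,t)[:1]:
    P=pts(c,d["region"]); print(t,round(d["p"],2),np.round(d["centre"]),rect(P[P[:,2]>.035]))
E
```

```text
[0.46146605 0.19080179 0.26087221] [ 3.07740054e-01  1.57740814e-01  1.55894312e+00 -3.59321988e-04
  1.42559561e+00  1.56329069e+00] 5.1
0.71 [126. 298.] (array([516.5, 240. ]), array([ 29.4, 104.8]), 63.4) [0.01  0.023 0.025]
slide_box 0.72 [234. 443.] (array([ 483.2, -349.8]), array([145.3, 227.3]), 71.7)
lid 0.64 [271. 450.] (array([ 340.4, -301.3]), array([127.4, 192.6]), 71.3)
```

View pics/w3.png

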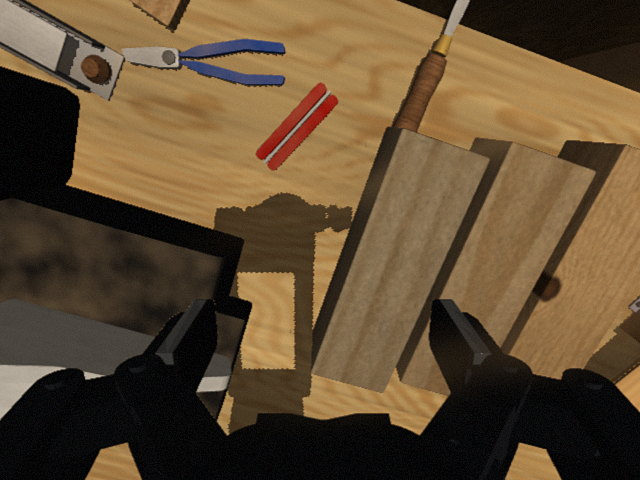

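The wrist view shows the hex keys at (297,126), the pliers at (225,60) and the timbers to the right from (400,130).

```bash
python3 - <<'E'
from h import *
c=bot.camera("wrist"); P=pts(c); s=bot.read_state()
a=np.radians(-26.6); u=np.array([np.cos(a),np.sin(a)]); w=np.array([-u[1],u[0]])
R=P[:,:2]-[.5165,.240]; X=R@u; Y=R@w
for lo,hi in((.04,.08),(.08,.15),(.15,.5)):
    k=(P[:,2]>lo)&(P[:,2]<hi)&(abs(X)<.06)&(abs(Y)<.15)&(np.hypot(P[:,0]-s["tool_pos"][0],P[:,1]-s["tool_pos"][1])>.075)
    print(lo,k.sum(), [Y[k&(Y*g>0)][np.argmin(abs(Y[k&(Y*g>0)]))].round(3) if (k&(Y*g>0)).any() else None for g in(1,-1)])
# box check using top cloud
P=np.load("top2.npy"); b=np.radians(-18.3); u=np.array([np.cos(b),np.sin(b)]); v=np.array([-u[1],u[0]])
R=P[:,:2]-[.4718,-.3460]; X=R@u; Y=R@v; Z=P[:,2]
k=(abs(Y)<.05)&(Z>.041)&(Z<.075)&(X<0)&(X>-.3); print("lid x",np.percentile(X[k],[0,1,99,100]).round(4))
k=(abs(Y)<.025)&(Z>.063)&(Z<.08)&(X<0)&(X>-.3); print("bar",X[k].mean().round(4),k.sum(),Z[k].max())
k=(Z>.054)&(Z<.07)&(abs(abs(Y)-.066)<.02)&(X>-.12)&(X<.13); print("walls",X[k].min(),X[k].max(),Y[k].min(),Y[k].max())
E
```

```text
0.04 112 [None, np.float64(-0.076)]
0.08 2904 [None, np.float64(-0.076)]
0.15 5 [None, np.float64(-0.114)]
lid x [-0.235  -0.23   -0.0473 -0.0428]
bar -0.1034 56 0.07869750257678479
walls -0.10933823200602663 0.1249100044429389 -0.07274388922113921 0.07262305577141502
```

Request:
{"op": "arm_command", "data": {
  "hand": -0.2,
  "force": 30,
  "moves": [
    {"translation": [0.84,-0.37,0],"rot": [0,0,0]},
    {"translation": [0.84,-0.37,0],"rot": [0,0,0]},
    {"translation": [0.84,-0.37,0],"rot": [0,0,0]},
    {"translation": [0.84,-0.37,0],"rot": [0,0,0]},
    {"translation": [0,0,0.9],"rot": [0,0,0.98]},
    {"translation": [0,0,0.9],"rot": [0,0,0.98]},
    {"translation": [0,0,0.9],"rot": [0,0,0.98]},
    {"translation": [0,0,0.9],"rot": [0,0,0.98]},
    {"translation": [0,0,0.9],"rot": [0,0,0.98]},
    {"translation": [0,0,0.9],"rot": [0,0,0.98]},
    {"translation": [0,0,0.9],"rot": [0,0,0.98]},
    {"translation": [0,0,0.9],"rot": [0,0,0.98]}
  ]
}}

```text
clock: 6.65
tool_pos: [0.516, 0.2389, 0.1168]
tool_rot: [0.988, -0.157, 0.0, 0.0]
wrist_force: [1.0, -0.1, -0.7]
width: 0.601
grip_force: 0.0
```

Request:
{"op": "arm_command", "data": {
  "moves": [
    {"translation": [0,0,0.9],"rot": [0,0,0.98]},
    {"translation": [0,0,0.9],"rot": [0,0,0.93]},
    {"translation": [0,0,0.9],"rot": [0,0,0]},
    {"translation": [0,0,0],"rot": [0,0,0]},
    {"translation": [0,0,0],"rot": [0,0,0]}
  ]
}}

```text
clock: 7.15
tool_pos: [0.5158, 0.2392, 0.0633]
tool_rot: [0.973, -0.23, -0.0, 0.0]
wrist_force: [0.4, -0.2, 1.1]
width: 0.598
grip_force: 0.0
```

```bash
python3 - <<'E'
from h import *
s=bot.read_state(); R=Ro.from_quat(s["tool_rot"]); print(s["tool_pos"],s["width"],s["wrist_force"],"yaw",np.degrees(np.arctan2(*R.as_matrix()[[1,0],0])))
print("to hex, tool axes (m):",R.inv().apply(np.array([.5165,.240,.004])-s["tool_pos"]).round(4))
c=bot.camera("wrist"); save(c,"pics/w4.png")
for d in bot.masks_of(c,"hex_keys")[:1]:
    P=pts(c,d["region"]); print(d["p"],rect(P[P[:,2]>.015]))
E
```

```text
[0.51579781 0.23923695 0.06334716] 0.5984834332949611 [ 0.37928819 -0.24746302  1.09109878] yaw -26.58436748160403
to hex, tool axes (m): [ 0.0003 -0.001   0.0593]
0.58 (array([516.7, 239.6]), array([ 29.9, 104.7]), 63.1)
```

Request:
{"op": "arm_command", "data": {
  "moves": [
    {"translation": [0,0,0.8],"rot": [0,0,0]},
    {"translation": [0,0,0.8],"rot": [0,0,0]},
    {"translation": [0,0,0.7],"rot": [0,0,0]},
    {"translation": [0,0,0.5],"rot": [0,0,0]},
    {"translation": [0,0,0.1],"rot": [0,0,0]},
    {"translation": [0,0,0],"rot": [0,0,0]}
  ]
}}

```text
clock: 7.85
tool_pos: [0.516, 0.2401, 0.0056]
tool_rot: [0.973, -0.23, 0.0, -0.0]
wrist_force: [-0.0, 0.5, -0.6]
width: 0.599
grip_force: 0.0
```

Request:
{"op": "arm_command", "data": {
  "hand": 1,
  "force": 40,
  "moves": [
    {"translation": [0,0,0],"rot": [0,0,0]},
    {"translation": [0,0,0],"rot": [0,0,0]},
    {"translation": [0,0,0],"rot": [0,0,0]},
    {"translation": [0,0,0],"rot": [0,0,0]},
    {"translation": [0,0,0],"rot": [0,0,0]},
    {"translation": [0,0,0],"rot": [0,0,0]},
    {"translation": [0,0,0],"rot": [0,0,0]},
    {"translation": [0,0,0],"rot": [0,0,0]}
  ]
}}

```text
clock: 8.65
tool_pos: [0.5156, 0.24, 0.0053]
tool_rot: [0.973, -0.23, -0.0, 0.0]
wrist_force: [0.2, 0.1, 0.7]
width: -0.001
grip_force: 0.0
```

The gripper shut on nothing, so I look.

```bash
python3 - <<'E'
from h import *
s=bot.read_state(); print(s["width"],s["grip_force"])
c=bot.camera("wrist"); save(c,"pics/w5.png")
for d in bot.masks_of(c,"hex_keys")[:2]:
    P=pts(c,d["region"]); print(d["p"],rect(P[P[:,2]>.015]),d["centre"])
E
```

```text
-0.0011098246865060247 0.0
0.74 (array([538.3, 228.9]), array([29. , 56.8]), 63.5) [229.6, 323.0]
```

View pics/w5.png

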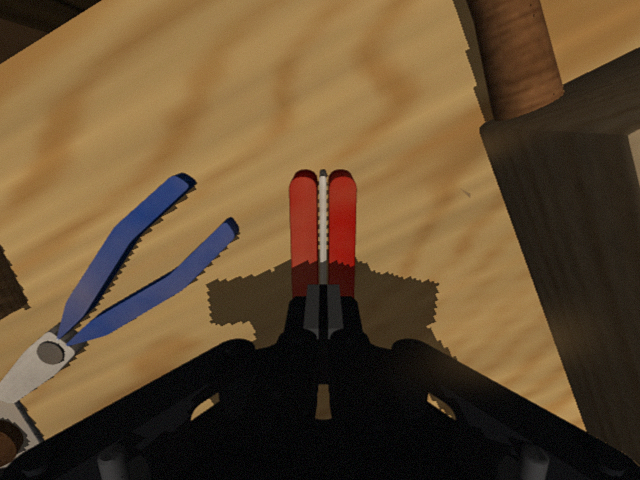

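The wrist view shows the shut fingers apparently over the middle of the hex keys at (320,310). I check the real fingertip height from the depth image.

```bash
python3 - <<'E'
from h import *
c=bot.camera("wrist"); s=bot.read_state()
z=c["range_z"]
for r in range(240,400,10):
    out=[]
    for q in (298,312,323,334,348):
        m=np.zeros(z.shape,bool); m[r,q]=1; P=pts(c,m)
        out.append(P[0].round(3).tolist() if len(P) else None)
    print(r,out)
print({k:s[k] for k in("tool_pos","wrist_force","ft_torque","width","joint_positions")})
E
```

```text
240 [[0.543, 0.238, 0.025], [0.54, 0.233, 0.024], [0.538, 0.229, 0.023], [0.536, 0.224, 0.024], [0.533, 0.219, 0.025]]
250 [[0.538, 0.241, 0.022], [0.536, 0.235, 0.023], [0.533, 0.231, 0.022], [0.532, 0.226, 0.024], [0.528, 0.221, 0.023]]
260 [[0.535, 0.243, 0.024], [0.532, 0.237, 0.024], [0.529, 0.233, 0.023], [0.527, 0.229, 0.023], [0.525, 0.223, 0.025]]
270 [[0.53, 0.245, 0.024], [0.527, 0.24, 0.024], [0.525, 0.235, 0.023], [0.523, 0.231, 0.024], [0.52, 0.225, 0.023]]
280 [[0.526, 0.248, 0.023], [0.523, 0.242, 0.024], [0.52, 0.238, 0.022], [0.518, 0.233, 0.024], [0.516, 0.227, 0.024]]
290 [[0.521, 0.25, 0.024], [0.527, 0.239, 0.044], [0.525, 0.235, 0.044], [0.523, 0.231, 0.045], [0.511, 0.229, 0.024]]
300 [[0.526, 0.246, 0.045], [0.527, 0.239, 0.054], [0.525, 0.235, 0.053], [0.524, 0.231, 0.054], [0.517, 0.228, 0.045]]
310 [[0.526, 0.245, 0.053], [0.527, 0.239, 0.061], [0.525, 0.235, 0.06], [0.524, 0.231, 0.062], [0.518, 0.228, 0.054]]
320 [[0.525, 0.245, 0.06], [0.527, 0.239, 0.067], [0.526, 0.235, 0.068], [0.524, 0.231, 0.068], [0.518, 0.229, 0.061]]
330 [[0.532, 0.24, 0.079], [
[... 447 characters left out ...]
70 [[0.533, 0.238, 0.101], [0.524, 0.239, 0.09], [0.51, 0.242, 0.072], [0.524, 0.232, 0.094], [0.528, 0.227, 0.101]]
380 [[0.533, 0.238, 0.105], [0.517, 0.243, 0.084], [0.506, 0.244, 0.072], [0.521, 0.234, 0.094], [0.528, 0.227, 0.105]]
390 [[0.534, 0.237, 0.109], [0.513, 0.245, 0.084], [0.448, 0.274, -0.0], [0.51, 0.239, 0.083], [0.528, 0.227, 0.108]]
{'tool_pos': array([0.51566104, 0.23998802, 0.00528279]), 'wrist_force': array([ 0.87540671,  0.49475954, -0.19574602]), 'ft_torque': array([-0.02814763, -0.00168829,  0.02890671]), 'width': -9.521821748891338e-05, 'joint_positions': array([3.61315502e-01, 5.10584263e-01, 1.75164558e+00, 1.23322452e-05,
       8.79420526e-01, 2.39528146e+00])}
```

Depth shows the fingers really end at about z=0.04, roughly 35 mm higher than the reported TCP, so they closed above the bar. I open and go lower, watching the force.

Request:
{"op": "arm_command", "data": {
  "hand": -0.2,
  "moves": [
    {"translation": [0,0,0],"rot": [0,0,0]},
    {"translation": [0,0,0],"rot": [0,0,0]},
    {"translation": [0,0,0],"rot": [0,0,0]},
    {"translation": [0,0,0],"rot": [0,0,0]},
    {"translation": [0,0,0],"rot": [0,0,0]},
    {"translation": [0,0,0.4],"rot": [0,0,0]},
    {"translation": [0,0,0.4],"rot": [0,0,0]},
    {"translation": [0,0,0],"rot": [0,0,0]}
  ]
}}

```text
clock: 9.6
tool_pos: [0.5144, 0.2395, -0.0123]
tool_rot: [0.973, -0.23, -0.001, 0.001]
wrist_force: [0.6, -1.2, 0.6]
width: 0.6
grip_force: 0.0
```

```bash
python3 - <<'E'
from h import *
c=bot.camera("wrist"); s=bot.read_state(); save(c,"pics/w6.png",(200,480,120,520),2)
P=pts(c); R=Ro.from_quat(s["tool_rot"]); L=R.inv().apply(P-s["tool_pos"])
k=(abs(L[:,0])<.02)&(abs(L[:,1])<.06)&(L[:,2]<.0)&(P[:,2]>.028)
print(s["tool_pos"],s["wrist_force"],"lowest finger pts z",np.sort(P[k,2])[:10].round(4), L[k][np.argsort(P[k,2])[:5]].round(3))
E
```

```text
[ 0.51468333  0.23961371 -0.01181131] [-0.24092479 -0.44038909 -0.07016147] lowest finger pts z [0.028 0.028 0.028 0.028 0.028 0.028 0.028 0.028 0.028 0.028] [[ 0.006  0.036 -0.04 ]
 [ 0.008 -0.025 -0.04 ]
 [ 0.011  0.032 -0.04 ]
 [ 0.01  -0.025 -0.04 ]
 [ 0.011  0.03  -0.04 ]]
```

View pics/w6.png

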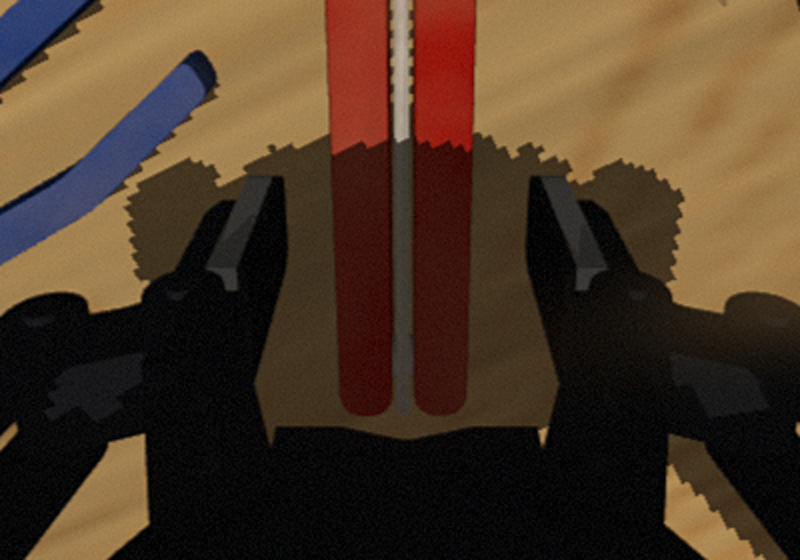

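The crop shows the open fingers straddling the red bar and well above the bench. I go down 18 mm more and close.

Request:
{"op": "arm_command", "data": {
  "moves": [
    {"translation": [0,0,0.3],"rot": [0,0,0]},
    {"translation": [0,0,0.3],"rot": [0,0,0]},
    {"translation": [0,0,0.3],"rot": [0,0,0]},
    {"translation": [0,0,0],"rot": [0,0,0]}
  ]
}}

```text
clock: 10.05
tool_pos: [0.5149, 0.2397, -0.0298]
tool_rot: [0.973, -0.23, -0.001, 0.001]
wrist_force: [-0.7, 0.0, 0.3]
width: 0.606
grip_force: 0.0
```

Request:
{"op": "arm_command", "data": {
  "hand": 1,
  "force": 40,
  "moves": [
    {"translation": [0,0,0],"rot": [0,0,0]},
    {"translation": [0,0,0],"rot": [0,0,0]},
    {"translation": [0,0,0],"rot": [0,0,0]},
    {"translation": [0,0,0],"rot": [0,0,0]},
    {"translation": [0,0,0],"rot": [0,0,0]},
    {"translation": [0,0,0],"rot": [0,0,0]}
  ]
}}

```text
clock: 10.65
tool_pos: [0.5158, 0.24, -0.0286]
tool_rot: [0.973, -0.23, 0.0, -0.0]
wrist_force: [0.9, 0.0, 0.5]
width: 0.332
grip_force: 41.1
```

Gripped at 28 mm. Now I lift and carry it, keeping close to the robot.

Request:
{"op": "arm_command", "data": {
  "moves": [
    {"translation": [0,0,-0.5],"rot": [0,0,0]},
    {"translation": [0,0,-1],"rot": [0,0,0]},
    {"translation": [0,0,-1],"rot": [0,0,0]},
    {"translation": [0,0,-1],"rot": [0,0,0]},
    {"translation": [0,0,-1],"rot": [0,0,0]},
    {"translation": [0,0,-1],"rot": [0,0,0]},
    {"translation": [0,0,-1],"rot": [0,0,0]},
    {"translation": [0,0,-1],"rot": [0,0,0]},
    {"translation": [0,0,-1],"rot": [0,0,0]},
    {"translation": [0,0,-1],"rot": [0,0,0]}
  ]
}}

```text
clock: 11.65
tool_pos: [0.5151, 0.2398, 0.1626]
tool_rot: [0.973, -0.23, -0.0, 0.0]
wrist_force: [0.5, -0.4, -2.1]
width: 0.334
grip_force: 40.8
```

Request:
{"op": "arm_command", "data": {
  "moves": [
    {"translation": [0.12,0.97,0],"rot": [0,0,0]},
    {"translation": [0.12,0.97,0],"rot": [0,0,0]},
    {"translation": [0.12,0.97,0],"rot": [0,0,0]},
    {"translation": [0.12,0.97,0],"rot": [0,0,0]},
    {"translation": [0.12,0.97,0],"rot": [0,0,0]},
    {"translation": [0.12,0.97,0],"rot": [0,0,0]},
    {"translation": [0.12,0.97,0],"rot": [0,0,0]},
    {"translation": [0.12,0.97,0],"rot": [0,0,0]},
    {"translation": [0.12,0.97,0],"rot": [0,0,0]},
    {"translation": [0.12,0.97,0],"rot": [0,0,0]},
    {"translation": [0.12,0.97,0],"rot": [0,0,0]},
    {"translation": [0.12,0.97,0],"rot": [0,0,0]}
  ]
}}

```text
clock: 12.85
tool_pos: [0.4347, 0.0171, 0.1602]
tool_rot: [0.973, -0.23, -0.002, 0.0]
wrist_force: [0.1, 0.1, -2.0]
width: 0.337
grip_force: 40.8
```

Request:
{"op": "arm_command", "data": {
  "moves": [
    {"translation": [0.5,1,0],"rot": [0,0,0]},
    {"translation": [0.5,1,0],"rot": [0,0,0]},
    {"translation": [0.5,1,0],"rot": [0,0,0]},
    {"translation": [0.5,1,0],"rot": [0,0,0]},
    {"translation": [0.5,1,0],"rot": [0,0,0]},
    {"translation": [0.5,1,0],"rot": [0,0,0]},
    {"translation": [0.5,1,0],"rot": [0,0,0]},
    {"translation": [0.5,1,0],"rot": [0,0,0]},
    {"translation": [0.5,1,0],"rot": [0,0,0]},
    {"translation": [0.5,1,0],"rot": [0,0,0]}
  ]
}}

```text
clock: 13.85
tool_pos: [0.4347, -0.2056, 0.1601]
tool_rot: [0.973, -0.23, -0.002, -0.0]
wrist_force: [0.4, 0.5, -1.2]
width: 0.33
grip_force: 40.8
```

Request:
{"op": "arm_command", "data": {
  "moves": [
    {"translation": [0.84,0.93,0],"rot": [0,0,-0.98]},
    {"translation": [0,0,0],"rot": [0,0,-0.98]},
    {"translation": [0,0,0],"rot": [0,0,-0.98]},
    {"translation": [0,0,0],"rot": [0,0,-0.98]},
    {"translation": [0,0,0],"rot": [0,0,-0.98]},
    {"translation": [0,0,0],"rot": [0,0,-0.98]},
    {"translation": [0,0,0],"rot": [0,0,-0.98]},
    {"translation": [0,0,0],"rot": [0,0,-0.98]},
    {"translation": [0,0,0],"rot": [0,0,-0.98]},
    {"translation": [0,0,0],"rot": [0,0,-0.98]},
    {"translation": [0,0,0],"rot": [0,0,-0.98]},
    {"translation": [0,0,0],"rot": [0,0,-0.98]}
  ]
}}

```text
clock: 15.05
tool_pos: [0.4415, -0.2288, 0.16]
tool_rot: [0.971, 0.237, -0.001, -0.001]
wrist_force: [0.2, -0.4, -2.1]
width: 0.33
grip_force: 40.8
```

Request:
{"op": "arm_command", "data": {
  "moves": [
    {"translation": [0,0,0],"rot": [0,0,-0.98]},
    {"translation": [0,0,0],"rot": [0,0,-0.98]},
    {"translation": [0,0,0],"rot": [0,0,-0.98]},
    {"translation": [0,0,0],"rot": [0,0,-0.98]},
    {"translation": [0,0,0],"rot": [0,0,-0.98]},
    {"translation": [0,0,0],"rot": [0,0,-0.98]},
    {"translation": [0,0,0],"rot": [0,0,-0.98]},
    {"translation": [0,0,0],"rot": [0,0,-0.98]},
    {"translation": [0,0,0],"rot": [0,0,-0.98]},
    {"translation": [0,0,0],"rot": [0,0,-0.9]},
    {"translation": [0,0,0],"rot": [0,0,0]}
  ]
}}

```text
clock: 16.15
tool_pos: [0.4418, -0.2288, 0.1602]
tool_rot: [0.81, 0.587, -0.001, -0.001]
wrist_force: [0.1, 0.4, -1.0]
width: 0.326
grip_force: 40.8
```

```bash
python3 - <<'E'
from h import *
s=bot.read_state(); R=Ro.from_quat(s["tool_rot"]); print(s["tool_pos"],s["width"],s["grip_force"],"yaw",np.degrees(np.arctan2(*R.as_matrix()[[1,0],0])))
c=bot.camera("wrist"); P=pts(c); save(c,"pics/w7.png")
b=np.radians(-18.3); u=np.array([np.cos(b),np.sin(b)]); v=np.array([-u[1],u[0]])
D=P[:,:2]-[.4718,-.3460]; X=D@u; Y=D@v; Z=P[:,2]
k=(Z>.054)&(Z<.066)&(X>-.12)&(X<.14)&(abs(Y)<.085); print("walls",[np.percentile(a[k],[1,99]).round(4) for a in(X,Y)],k.sum())
k=(abs(Y)<.05)&(Z>.041)&(Z<.058)&(X<-.0)&(X>-.3); print("lid x",np.percentile(X[k],[1,99]).round(4),k.sum())
k=(abs(Y)<.05)&(Z<.012)&(X>-.08)&(X<.07); print("floor",np.percentile(X[k],[1,99]).round(4),k.sum())
d=bot.masks_of(c,"hex_keys"); 
if d: Q=pts(c,d[0]["region"]); print("hex",rect(Q),np.percentile(Q[:,2],[5,50,95]))
w=np.array([.4718,-.3460])-.0015*u
print("to go (units)",R.inv().apply(np.append(w,s["tool_pos"][2])-s["tool_pos"])/.02)
E
```

```text
[ 0.44177299 -0.22878198  0.16015772] 0.32565581012938727 40.81180393695831 yaw 71.85844650800514
walls [array([-0.0334,  0.1229]), array([-0.0643,  0.0721])] 8596
lid x [-0.2274 -0.0613] 8187
floor [-0.0235  0.0621] 4501
hex (array([ 407.9, -318.7]), array([300.4,  80.3]), 69.6) [0.19628915 0.21222585 0.21330011]
to go (units) [-5.10187953  3.17657763 -0.0128608 ]
```

View pics/w7.png

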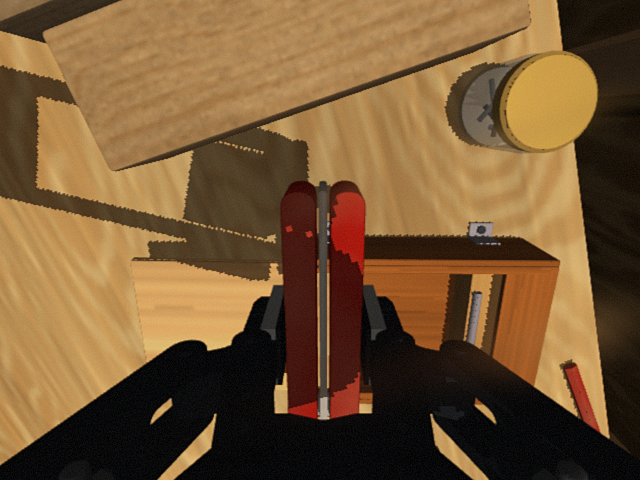

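The view shows the hex keys held square at (325,300), with the jar at (550,100), the ridge at (475,315) and the lid on the left. Now I move over the opening and start down.

Request:
{"op": "arm_command", "data": {
  "moves": [
    {"translation": [-0.85,0.53,0],"rot": [0,0,0]},
    {"translation": [-0.85,0.53,0],"rot": [0,0,0]},
    {"translation": [-0.85,0.53,0],"rot": [0,0,0]},
    {"translation": [-0.85,0.53,0],"rot": [0,0,0]},
    {"translation": [-0.85,0.53,0],"rot": [0,0,0]},
    {"translation": [-0.85,0.53,0],"rot": [0,0,0]},
    {"translation": [0,0,1],"rot": [0,0,0]},
    {"translation": [0,0,1],"rot": [0,0,0]},
    {"translation": [0,0,1],"rot": [0,0,0]},
    {"translation": [0,0,1],"rot": [0,0,0]},
    {"translation": [0,0,0],"rot": [0,0,0]}
  ]
}}

```text
clock: 17.35
tool_pos: [0.4713, -0.3457, 0.0782]
tool_rot: [0.81, 0.587, -0.001, -0.003]
wrist_force: [-0.7, -0.3, -2.4]
width: 0.328
grip_force: 40.8
```

```bash
python3 - <<'E'
from h import *
s=bot.read_state(); R=Ro.from_quat(s["tool_rot"]); print(s["tool_pos"],"yaw",np.degrees(np.arctan2(*R.as_matrix()[[1,0],0])))
c=bot.camera("wrist"); P=pts(c); save(c,"pics/w8.png")
b=np.radians(-18.3); u=np.array([np.cos(b),np.sin(b)]); v=np.array([-u[1],u[0]])
D=P[:,:2]-[.4718,-.3460]; X=D@u; Y=D@v; Z=P[:,2]
k=(Z>.054)&(Z<.064)&(X>-.12)&(X<.14)&(abs(Y)<.085); print("walls",[np.percentile(a[k],[1,99]).round(4) for a in(X,Y)],k.sum())
k=(abs(Y)<.05)&(Z>.041)&(Z<.056)&(X<-.0)&(X>-.3); print("lid x",np.percentile(X[k],[1,99,100]).round(4),k.sum())
k=(Z>.1)&(Z<.122)&(abs(Y)<.1)&(abs(X)<.03)&(Z>.104);print("hex",[np.percentile(a[k],[1,99]).round(4) for a in(X,Y,Z)])
w=np.array([.4718,-.3460])-.0015*u
print("to go (units)",R.inv().apply(np.append(w,-.0215)-s["tool_pos"])/.02)
E
```

```text
[ 0.47129203 -0.34574111  0.07817573] yaw 71.84464588049391
walls [array([-0.0921,  0.1229]), array([-0.0624,  0.0716])] 28212
lid x [-0.1967 -0.0463 -0.0453] 35405
hex [array([-0.0275,  0.0259]), array([-0.0402,  0.0537]), array([0.1076, 0.1219])]
to go (units) [-0.01433894 -0.01903568  4.98395138]
```

View pics/w8.png

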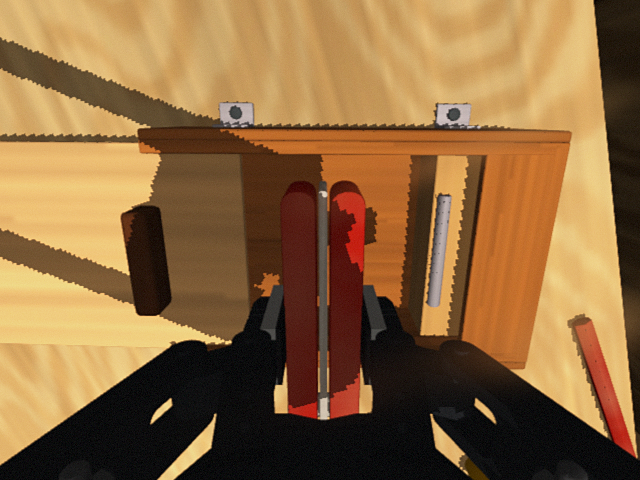

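The view shows the set over the opening, with the lid's front edge at column 245, the push bar at (147,260) and the ridge at (440,250).

Request:
{"op": "arm_command", "data": {
  "moves": [
    {"translation": [0,0,1],"rot": [0,0,0]},
    {"translation": [0,0,1],"rot": [0,0,0]},
    {"translation": [0,0,1],"rot": [0,0,0]},
    {"translation": [0,0,0.8],"rot": [0,0,0]},
    {"translation": [0,0,0.5],"rot": [0,0,0]},
    {"translation": [0,0,0.3],"rot": [0,0,0]},
    {"translation": [0,0,0.15],"rot": [0,0,0]},
    {"translation": [0,0,0],"rot": [0,0,0]}
  ]
}}

```text
clock: 18.2
tool_pos: [0.4734, -0.346, -0.0134]
tool_rot: [0.809, 0.587, 0.0, 0.0]
wrist_force: [1.1, -0.9, -2.1]
width: 0.33
grip_force: 40.9
```

Request:
{"op": "arm_command", "data": {
  "moves": [
    {"translation": [0,0,0.08],"rot": [0,0,0]},
    {"translation": [0,0,0.08],"rot": [0,0,0]}
  ]
}}

```text
clock: 18.4
tool_pos: [0.4735, -0.346, -0.0163]
tool_rot: [0.809, 0.587, 0.0, 0.001]
wrist_force: [0.3, 0.1, -1.9]
width: 0.331
grip_force: 40.9
```

Request:
{"op": "arm_command", "data": {
  "moves": [
    {"translation": [0,0,0.08],"rot": [0,0,0]},
    {"translation": [0,0,0.08],"rot": [0,0,0]},
    {"translation": [0,0,0.06],"rot": [0,0,0]},
    {"translation": [0,0,0],"rot": [0,0,0]}
  ]
}}

```text
clock: 18.8
tool_pos: [0.4729, -0.3455, -0.0215]
tool_rot: [0.809, 0.587, -0.0, -0.0]
wrist_force: [0.3, -0.3, -1.1]
width: 0.327
grip_force: 40.9
```

Request:
{"op": "arm_command", "data": {
  "moves": [
    {"translation": [0,0,0.05],"rot": [0,0,0]},
    {"translation": [0,0,0.05],"rot": [0,0,0]}
  ]
}}

```text
clock: 19.0
tool_pos: [0.4731, -0.3457, -0.0226]
tool_rot: [0.809, 0.587, 0.0, 0.0]
wrist_force: [-2.0, 2.3, 13.1]
width: 0.331
grip_force: 42.5
```

The set touches the floor. I ease off and release with a small opening.

Request:
{"op": "arm_command", "data": {
  "hand": 0.06,
  "moves": [
    {"translation": [0,0,-0.05],"rot": [0,0,0]},
    {"translation": [0,0,0],"rot": [0,0,0]},
    {"translation": [0,0,0],"rot": [0,0,0]},
    {"translation": [0,0,0],"rot": [0,0,0]}
  ]
}}

```text
clock: 19.4
tool_pos: [0.4731, -0.3457, -0.0223]
tool_rot: [0.809, 0.587, 0.0, 0.0]
wrist_force: [-0.0, 0.2, 0.7]
width: 0.473
grip_force: 0.0
```

Request:
{"op": "arm_command", "data": {
  "moves": [
    {"translation": [0,0,-0.4],"rot": [0,0,0]},
    {"translation": [0,0,-0.8],"rot": [0,0,0]},
    {"translation": [0,0,-1],"rot": [0,0,0]},
    {"translation": [0,0,-1],"rot": [0,0,0]},
    {"translation": [0,0,-1],"rot": [0,0,0]},
    {"translation": [0,0,-1],"rot": [0,0,0]},
    {"translation": [0,0,-1],"rot": [0,0,0]},
    {"translation": [0,0,-1],"rot": [0,0,0]},
    {"translation": [0,0,-0.3],"rot": [0,0,0]}
  ]
}}

```text
clock: 20.3
tool_pos: [0.4743, -0.3466, 0.1305]
tool_rot: [0.809, 0.587, 0.001, 0.002]
wrist_force: [0.7, 0.1, 0.2]
width: 0.472
grip_force: 0.0
```

```bash
python3 - <<'E'
from h import *
s=bot.read_state(); R=Ro.from_quat(s["tool_rot"]); print(s["tool_pos"],"yaw",np.degrees(np.arctan2(*R.as_matrix()[[1,0],0])))
c=bot.camera("wrist"); P=pts(c); save(c,"pics/w9.png")
b=np.radians(-18.3); u=np.array([np.cos(b),np.sin(b)]); v=np.array([-u[1],u[0]])
def loc(P): D=P[:,:2]-[.4718,-.3460]; return D@u,D@v,P[:,2]
X,Y,Z=loc(P)
pr=lambda n,k:print(n,k.sum(),[np.percentile(a[k],[1,50,99]).round(4).tolist() for a in(X,Y,Z)] if k.sum() else "")
pr("lid",(abs(Y)<.05)&(Z>.041)&(Z<.056)&(X<-.0)&(X>-.3))
pr("bar",(abs(Y)<.04)&(Z>.066)&(Z<.085)&(X<-.06)&(X>-.2))
pr("ridge",(abs(Y)<.045)&(Z>.0455)&(Z<.056)&(X>.044)&(X<.074))
pr("hex",(abs(Y)<.058)&(Z>.022)&(Z<.036)&(X>-.04)&(X<.04))
E
```

```text
[ 0.4742692  -0.34662684  0.13054261] yaw 71.91916962641196
lid 30631 [[-0.2256, -0.1411, -0.0467], [-0.0489, 0.0044, 0.0491], [0.0465, 0.0501, 0.0541]]
bar 1885 [[-0.1049, -0.0971, -0.0915], [-0.0271, 0.0036, 0.0308], [0.0665, 0.0711, 0.0728]]
ridge 844 [[0.0642, 0.0675, 0.0713], [-0.0332, 0.0029, 0.0351], [0.0455, 0.0471, 0.0487]]
hex 5133 [[-0.0303, 0.0005, 0.0336], [-0.0579, -0.0018, 0.0533], [0.0227, 0.0295, 0.035]]
```

View pics/w9.png

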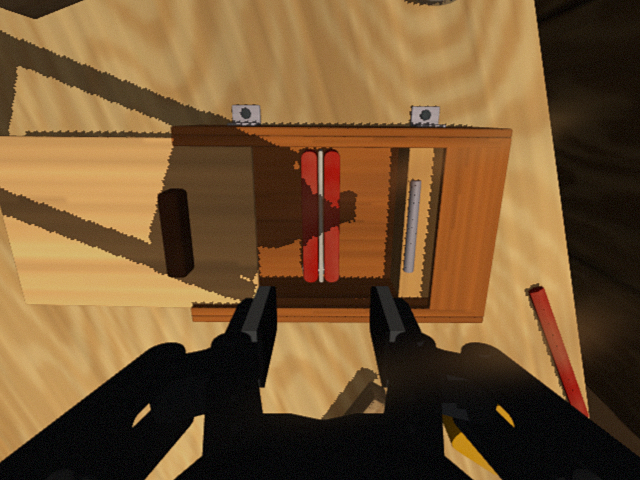

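The hex keys lie flat across the box at (320,215), and the ridge is at (412,225), box x≈67 mm, so home is at lid origin ≈ +16 mm. I shut the fingers, turn square to the closing direction and go behind the push bar.

Request:
{"op": "arm_command", "data": {
  "hand": 1,
  "force": 60,
  "moves": [
    {"translation": [0,-0.93,0],"rot": [0,0,0]},
    {"translation": [0,-0.93,0],"rot": [0,0,0]},
    {"translation": [0,-0.93,0],"rot": [0,0,0]},
    {"translation": [0,-0.93,0],"rot": [0,0,0]},
    {"translation": [0,-0.93,0],"rot": [0,0,0]},
    {"translation": [0,-0.93,0],"rot": [0,0,0]},
    {"translation": [0,-0.93,0],"rot": [0,0,0]},
    {"translation": [0,0,0],"rot": [0,0,1]},
    {"translation": [0,0,0],"rot": [0,0,1]},
    {"translation": [0,0,0],"rot": [0,0,1]},
    {"translation": [0,0,0],"rot": [0,0,1]},
    {"translation": [0,0,0],"rot": [0,0,1]}
  ]
}}

```text
clock: 21.55
tool_pos: [0.3487, -0.3046, 0.1269]
tool_rot: [0.911, 0.413, -0.0, -0.001]
wrist_force: [0.2, -0.4, -0.0]
width: 0.001
grip_force: 0.0
```

Request:
{"op": "arm_command", "data": {
  "moves": [
    {"translation": [0,0,0],"rot": [0,0,1]},
    {"translation": [0,0,0],"rot": [0,0,1]},
    {"translation": [0,0,0],"rot": [0,0,1]},
    {"translation": [0,0,0],"rot": [0,0,1]},
    {"translation": [0,0,0],"rot": [0,0,1]},
    {"translation": [0,0,0],"rot": [0,0,1]},
    {"translation": [0,0,0],"rot": [0,0,1]},
    {"translation": [0,0,0],"rot": [0,0,1]},
    {"translation": [0,0,0],"rot": [0,0,1]},
    {"translation": [0,0,0],"rot": [0,0,1]},
    {"translation": [0,0,0],"rot": [0,0,1]},
    {"translation": [0,0,0],"rot": [0,0,1]}
  ]
}}

```text
clock: 22.75
tool_pos: [0.3487, -0.3046, 0.1268]
tool_rot: [0.999, -0.054, -0.001, -0.001]
wrist_force: [-0.2, -1.0, -0.3]
width: -0.0
grip_force: 0.0
```

Request:
{"op": "arm_command", "data": {
  "moves": [
    {"translation": [0,0,0],"rot": [0,0,1]},
    {"translation": [0,0,0],"rot": [0,0,1]},
    {"translation": [0,0,0],"rot": [0,0,0.68]},
    {"translation": [0,0,0],"rot": [0,0,0]}
  ]
}}

```text
clock: 23.15
tool_pos: [0.3487, -0.3046, 0.1269]
tool_rot: [0.987, -0.159, -0.001, -0.001]
wrist_force: [-0.5, -0.9, -0.0]
width: 0.002
grip_force: 0.0
```

```bash
cat >> h.py <<'E'
b=np.radians(-18.3); u=np.array([np.cos(b),np.sin(b)]); v=np.array([-u[1],u[0]]); O=np.array([.4718,-.3460])
def loc(P): D=P[:,:2]-O; return D@u,D@v,P[:,2]
def st():
    s=bot.read_state(); R=Ro.from_quat(s["tool_rot"]); X,Y,Z=loc(s["tool_pos"][None])
    print("box frame tcp",X.round(4),Y.round(4),Z.round(4),"yaw",np.degrees(np.arctan2(*R.as_matrix()[[1,0],0])).round(2),"tilt",R.as_matrix()[:,2].round(3),"Fu",round(s["wrist_force"][:2]@u,2),s["wrist_force"].round(1),"t",s["clock"]); return s,R
E
python3 - <<'E'
from h import *
s,R=st()
c=bot.camera("wrist"); P=pts(c); X,Y,Z=loc(P); save(c,"pics/w10.png")
pr=lambda n,k:print(n,k.sum(),[np.percentile(a[k],[1,50,99]).round(4).tolist() for a in(X,Y,Z)] if k.sum() else "")
pr("bar",(abs(Y)<.04)&(Z>.066)&(Z<.076)&(X<-.06)&(X>-.13))
pr("lid",(abs(Y)<.05)&(Z>.041)&(Z<.056)&(X<-.0)&(X>-.3))
L=R.inv().apply(P-s["tool_pos"]); k=(abs(L[:,0])<.03)&(abs(L[:,1])<.03)&(L[:,2]>-.08)&(L[:,2]<-.01)
print("finger z(tool) max",np.sort(L[k,2])[-5:].round(4), "x front",np.percentile(L[k&(L[:,2]>-.06),0],[1,50,99]))
E
```

```text
box frame tcp [-0.1299] [0.0006] [0.1269] yaw -18.3 tilt [-0.001  0.001 -1.   ] Fu -0.15 [-0.5 -0.9 -0. ] t 23.15
bar 2086 [[-0.1054, -0.0976, -0.0914], [-0.0274, 0.0012, 0.0302], [0.0666, 0.0711, 0.0729]]
lid 27221 [[-0.2186, -0.1157, -0.0465], [-0.0492, -0.0007, 0.0492], [0.0471, 0.051, 0.0542]]
finger z(tool) max [-0.0328 -0.0328 -0.0327 -0.0326 -0.0326] x front [0.0061184  0.01028231 0.01134947]
```

Request:
{"op": "arm_command", "data": {
  "moves": [
    {"translation": [0,0.03,1],"rot": [0,0,0]},
    {"translation": [0,0.03,1],"rot": [0,0,0]},
    {"translation": [0,0,1],"rot": [0,0,0]},
    {"translation": [0,0,1],"rot": [0,0,0]},
    {"translation": [0,0,0.7],"rot": [0,0,0]},
    {"translation": [0,0,0.37],"rot": [0,0,0]},
    {"translation": [0,0,0],"rot": [0,0,0]}
  ]
}}

```text
clock: 23.9
tool_pos: [0.3482, -0.3056, 0.0253]
tool_rot: [0.987, -0.159, -0.001, -0.001]
wrist_force: [0.7, 0.9, 0.6]
width: 0.002
grip_force: 0.0
```

Request:
{"op": "arm_command", "data": {
  "moves": [
    {"translation": [0.35,0,0],"rot": [0,0,0]},
    {"translation": [0.25,0,0],"rot": [0,0,0]},
    {"translation": [0.1,0,0],"rot": [0,0,0]},
    {"translation": [0.1,0,0],"rot": [0,0,0]},
    {"translation": [0.2,0,0],"rot": [0,0,0]},
    {"translation": [0.3,0,0],"rot": [0,0,0]}
  ]
}}

```text
clock: 24.5
tool_pos: [0.3735, -0.3143, 0.0264]
tool_rot: [0.987, -0.159, -0.0, -0.0]
wrist_force: [-1.2, 0.6, 0.0]
width: 0.001
grip_force: 0.5
```

```bash
python3 - <<'E'
from h import *
st()
E
```

```text
box frame tcp [-0.1033] [-0.0008] [0.0264] yaw -18.3 tilt [-0.  0. -1.] Fu -1.33 [-1.2  0.6  0. ] t 24.5
```

Request:
{"op": "arm_command", "data": {
  "moves": [
    {"translation": [0.5,0,0],"rot": [0,0,0]},
    {"translation": [0.5,0,0],"rot": [0,0,0]},
    {"translation": [0.5,0,0],"rot": [0,0,0]},
    {"translation": [0.5,0,0],"rot": [0,0,0]},
    {"translation": [0.5,0,0],"rot": [0,0,0]},
    {"translation": [0.5,0,0],"rot": [0,0,0]},
    {"translation": [0.4,0,0],"rot": [0,0,0]},
    {"translation": [0.4,0,0],"rot": [0,0,0]},
    {"translation": [0.3,0,0],"rot": [0,0,0]},
    {"translation": [0.2,0,0],"rot": [0,0,0]}
  ]
}}

```text
clock: 25.5
tool_pos: [0.4558, -0.3417, 0.0262]
tool_rot: [0.987, -0.159, 0.0, 0.0]
wrist_force: [-1.6, 0.5, 0.8]
width: -0.002
grip_force: 0.3
```

```bash
python3 - <<'E'
from h import *
s,R=st()
c=bot.camera("wrist"); P=pts(c); X,Y,Z=loc(P); save(c,"pics/w11.png")
k=(abs(Y)<.04)&(Z>.066)&(Z<.076)&(X<.06)&(X>-.05); print("bar",np.percentile(X[k],[1,50,99]),np.percentile(Y[k],[1,99]))
k=(abs(Y)<.03)&(Z>.0455)&(Z<.056)&(X>-.05)&(X<.1); print("lid/ridge x",np.histogram(X[k],np.arange(.02,.1,.004)))
E
```

```text
box frame tcp [-0.0165] [-0.0009] [0.0262] yaw -18.28 tilt [ 0. -0. -1.] Fu -1.67 [-1.6  0.5  0.8] t 25.5
bar [-0.01014826  0.00213461  0.00852729] [-0.02721113  0.0300097 ]
lid/ridge x (array([1367, 1378, 1425, 1452, 1493, 1508, 1601, 1590,  766,    0,    0,
       1329, 1530,    0,    0,  129,    0,    0,    0]), array([0.02 , 0.024, 0.028, 0.032, 0.036, 0.04 , 0.044, 0.048, 0.052,
       0.056, 0.06 , 0.064, 0.068, 0.072, 0.076, 0.08 , 0.084, 0.088,
       0.092, 0.096]))
```

View pics/w11.png

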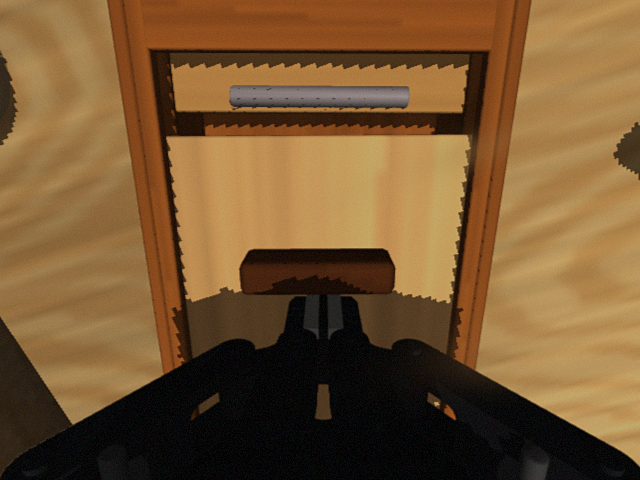

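The lid's front edge (row 135) is about 10 mm short of the ridge (row 97). I continue slowly.

Request:
{"op": "arm_command", "data": {
  "moves": [
    {"translation": [0.2,0,0],"rot": [0,0,0]},
    {"translation": [0.2,0,0],"rot": [0,0,0]},
    {"translation": [0.15,0,0],"rot": [0,0,0]},
    {"translation": [0.1,0,0],"rot": [0,0,0]},
    {"translation": [0.1,0,0],"rot": [0,0,0]}
  ]
}}

```text
clock: 26.05
tool_pos: [0.4695, -0.3462, 0.0263]
tool_rot: [0.987, -0.159, -0.0, -0.0]
wrist_force: [-1.9, 1.0, 1.6]
width: 0.002
grip_force: 0.8
```

Request:
{"op": "arm_command", "data": {
  "moves": [
    {"translation": [0.1,0,0],"rot": [0,0,0]},
    {"translation": [0.1,0,0],"rot": [0,0,0]}
  ]
}}

```text
clock: 26.25
tool_pos: [0.4721, -0.3468, 0.0262]
tool_rot: [0.987, -0.159, -0.001, -0.0]
wrist_force: [-5.4, 0.8, 2.6]
width: -0.001
grip_force: 3.1
```

Request:
{"op": "arm_command", "data": {
  "moves": [
    {"translation": [0.1,0,0],"rot": [0,0,0]},
    {"translation": [0.1,0,0],"rot": [0,0,0]}
  ]
}}

```text
clock: 26.45
tool_pos: [0.4741, -0.3472, 0.0259]
tool_rot: [0.987, -0.159, -0.003, -0.001]
wrist_force: [-7.0, 1.9, 4.2]
width: -0.001
grip_force: 3.9
```

```bash
python3 - <<'E'
from h import *
st()
E
```

```text
box frame tcp [0.0025] [-0.0004] [0.0259] yaw -18.27 tilt [-0.005  0.003 -1.   ] Fu -7.24 [-7.   1.9  4.2] t 26.45
```

Request:
{"op": "arm_command", "data": {
  "moves": [
    {"translation": [0.1,0,0],"rot": [0,0,0]},
    {"translation": [0.1,0,0],"rot": [0,0,0]}
  ]
}}

```text
clock: 26.65
tool_pos: [0.4787, -0.3487, 0.0258]
tool_rot: [0.987, -0.159, -0.002, -0.001]
wrist_force: [-4.2, 0.5, 0.3]
width: -0.004
grip_force: 2.1
```

Request:
{"op": "arm_command", "data": {
  "moves": [
    {"translation": [0.1,0,0],"rot": [0,0,0]},
    {"translation": [0.1,0,0],"rot": [0,0,0]}
  ]
}}

```text
clock: 26.85
tool_pos: [0.4839, -0.3507, 0.0259]
tool_rot: [0.987, -0.159, -0.001, -0.0]
wrist_force: [-4.3, 1.4, 0.7]
width: -0.0
grip_force: 2.0
```

```bash
python3 - <<'E'
from h import *
st()
E
```

```text
box frame tcp [0.0129] [-0.0006] [0.0259] yaw -18.29 tilt [-0.002  0.001 -1.   ] Fu -4.51 [-4.3  1.4  0.7] t 26.85
```

Request:
{"op": "arm_command", "data": {
  "moves": [
    {"translation": [0.1,0,0],"rot": [0,0,0]},
    {"translation": [0.1,0,0],"rot": [0,0,0]},
    {"translation": [0.1,0,0],"rot": [0,0,0]},
    {"translation": [0.1,0,0],"rot": [0,0,0]},
    {"translation": [0.05,0,0],"rot": [0,0,0]}
  ]
}}

```text
clock: 27.35
tool_pos: [0.4935, -0.3541, 0.0263]
tool_rot: [0.987, -0.159, 0.0, 0.0]
wrist_force: [-3.3, 1.3, 1.0]
width: -0.002
grip_force: 1.9
```

Request:
{"op": "arm_command", "data": {
  "moves": [
    {"translation": [0.05,0,0],"rot": [0,0,0]},
    {"translation": [0.05,0,0],"rot": [0,0,0]}
  ]
}}

```text
clock: 27.55
tool_pos: [0.4958, -0.355, 0.0264]
tool_rot: [0.987, -0.159, 0.001, 0.0]
wrist_force: [-0.2, 0.5, 0.3]
width: 0.001
grip_force: 0.3
```

```bash
python3 - <<'E'
from h import *
st()
E
```

```text
box frame tcp [0.0256] [-0.001] [0.0264] yaw -18.29 tilt [ 0.001 -0.001 -1.   ] Fu -0.4 [-0.2  0.5  0.3] t 27.55
```

The force has dropped, which looks like the click. Now small steps to the stop.

Request:
{"op": "arm_command", "data": {
  "moves": [
    {"translation": [0.04,0,0],"rot": [0,0,0]},
    {"translation": [0,0,0],"rot": [0,0,0]}
  ]
}}

```text
clock: 27.75
tool_pos: [0.4976, -0.356, 0.0269]
tool_rot: [0.987, -0.159, 0.002, 0.001]
wrist_force: [-0.1, 0.3, 0.0]
width: -0.001
grip_force: 0.0
```

Request:
{"op": "arm_command", "data": {
  "moves": [
    {"translation": [0.04,0,0],"rot": [0,0,0]},
    {"translation": [0,0,0],"rot": [0,0,0]}
  ]
}}

```text
clock: 27.95
tool_pos: [0.4973, -0.3556, 0.0265]
tool_rot: [0.987, -0.159, 0.001, 0.0]
wrist_force: [-0.8, -0.2, 0.6]
width: 0.001
grip_force: 0.0
```

Request:
{"op": "arm_command", "data": {
  "moves": [
    {"translation": [0.03,0,0],"rot": [0,0,0]},
    {"translation": [0,0,0],"rot": [0,0,0]}
  ]
}}

```text
clock: 28.15
tool_pos: [0.4974, -0.3554, 0.0263]
tool_rot: [0.987, -0.159, 0.0, 0.0]
wrist_force: [-0.5, 0.8, 0.0]
width: -0.001
grip_force: 0.0
```

Request:
{"op": "arm_command", "data": {
  "moves": [
    {"translation": [0.05,0,0],"rot": [0,0,0]},
    {"translation": [0,0,0],"rot": [0,0,0]}
  ]
}}

```text
clock: 28.35
tool_pos: [0.4983, -0.3557, 0.0263]
tool_rot: [0.987, -0.159, 0.0, 0.0]
wrist_force: [-0.4, -0.2, -0.2]
width: 0.001
grip_force: 0.0
```

Request:
{"op": "arm_command", "data": {
  "moves": [
    {"translation": [0.05,0,0],"rot": [0,0,0]},
    {"translation": [0,0,0],"rot": [0,0,0]}
  ]
}}

```text
clock: 28.55
tool_pos: [0.4993, -0.3561, 0.0263]
tool_rot: [0.987, -0.159, 0.0, 0.0]
wrist_force: [-0.0, 0.1, 0.3]
width: 0.001
grip_force: 0.0
```

Request:
{"op": "arm_command", "data": {
  "moves": [
    {"translation": [0.04,0,0],"rot": [0,0,0]},
    {"translation": [0,0,0],"rot": [0,0,0]}
  ]
}}

```text
clock: 28.75
tool_pos: [0.4999, -0.3562, 0.0263]
tool_rot: [0.987, -0.159, -0.0, -0.0]
wrist_force: [-0.7, -0.8, -0.9]
width: -0.004
grip_force: 0.0
```

```bash
python3 - <<'E'
from h import *
st()
E
```

```text
box frame tcp [0.0299] [-0.0009] [0.0263] yaw -18.29 tilt [-0.  0. -1.] Fu -0.37 [-0.7 -0.8 -0.9] t 28.75
```

Request:
{"op": "arm_command", "data": {
  "moves": [
    {"translation": [0.05,0,0],"rot": [0,0,0]},
    {"translation": [0,0,0],"rot": [0,0,0]}
  ]
}}

```text
clock: 28.95
tool_pos: [0.5, -0.3562, 0.0262]
tool_rot: [0.987, -0.159, -0.001, -0.0]
wrist_force: [-3.0, 0.6, 1.1]
width: -0.0
grip_force: 1.3
```

Request:
{"op": "arm_command", "data": {
  "moves": [
    {"translation": [0.05,0,0],"rot": [0,0,0]},
    {"translation": [0,0,0],"rot": [0,0,0]}
  ]
}}

```text
clock: 29.15
tool_pos: [0.4999, -0.3561, 0.026]
tool_rot: [0.987, -0.159, -0.002, -0.0]
wrist_force: [-4.9, 0.7, 3.8]
width: -0.001
grip_force: 2.6
```

Request:
{"op": "arm_command", "data": {
  "moves": [
    {"translation": [0.05,0,0],"rot": [0,0,0]},
    {"translation": [0,0,0],"rot": [0,0,0]}
  ]
}}

```text
clock: 29.35
tool_pos: [0.4999, -0.356, 0.0259]
tool_rot: [0.987, -0.159, -0.003, -0.001]
wrist_force: [-7.4, 1.2, 3.5]
width: 0.004
grip_force: 3.5
```

Request:
{"op": "arm_command", "data": {
  "moves": [
    {"translation": [0.06,0,0],"rot": [0,0,0]},
    {"translation": [0,0,0],"rot": [0,0,0]}
  ]
}}

```text
clock: 29.55
tool_pos: [0.4999, -0.3559, 0.0257]
tool_rot: [0.987, -0.159, -0.004, -0.001]
wrist_force: [-7.9, 1.1, 4.5]
width: 0.002
grip_force: 4.5
```

Request:
{"op": "arm_command", "data": {
  "moves": [
    {"translation": [0.03,0,0],"rot": [0,0,0]},
    {"translation": [0,0,0],"rot": [0,0,0]}
  ]
}}

```text
clock: 29.75
tool_pos: [0.4999, -0.3558, 0.0257]
tool_rot: [0.987, -0.159, -0.004, -0.001]
wrist_force: [-10.0, 1.8, 6.1]
width: -0.002
grip_force: 5.1
```

```bash
python3 - <<'E'
from h import *
st()
E
```

```text
box frame tcp [0.0297] [-0.0005] [0.0257] yaw -18.27 tilt [-0.008  0.004 -1.   ] Fu -10.02 [-10.    1.8   6.1] t 29.75
```

Request:
{"op": "arm_command", "data": {
  "moves": [
    {"translation": [0.03,0,0],"rot": [0,0,0]},
    {"translation": [0,0,0],"rot": [0,0,0]}
  ]
}}

```text
clock: 29.95
tool_pos: [0.4998, -0.3558, 0.0256]
tool_rot: [0.987, -0.159, -0.005, -0.001]
wrist_force: [-9.4, 1.9, 5.8]
width: 0.002
grip_force: 5.6
```

Request:
{"op": "arm_command", "data": {
  "moves": [
    {"translation": [0.02,0,0],"rot": [0,0,0]},
    {"translation": [0,0,0],"rot": [0,0,0]},
    {"translation": [0,0,0],"rot": [0,0,0]}
  ]
}}

```text
clock: 30.25
tool_pos: [0.4998, -0.3557, 0.0256]
tool_rot: [0.987, -0.159, -0.005, -0.001]
wrist_force: [-11.7, 2.0, 5.9]
width: -0.001
grip_force: 5.9
```

Request:
{"op": "arm_command", "data": {
  "moves": [
    {"translation": [0,0,0],"rot": [0,0,0]},
    {"translation": [0,0,0],"rot": [0,0,0]},
    {"translation": [0,0,0],"rot": [0,0,0]}
  ]
}}

```text
clock: 30.55
tool_pos: [0.4998, -0.3558, 0.0256]
tool_rot: [0.987, -0.159, -0.005, -0.001]
wrist_force: [-11.5, 1.2, 7.0]
width: 0.0
grip_force: 5.9
```

```bash
python3 - <<'E'
from h import *
st()
E
```

```text
box frame tcp [0.0297] [-0.0005] [0.0256] yaw -18.26 tilt [-0.01   0.004 -1.   ] Fu -11.35 [-11.5   1.2   7. ] t 30.55
```

Held at about 11.5 N. I back off and lift, then check.

Request:
{"op": "arm_command", "data": {
  "moves": [
    {"translation": [0,0,0],"rot": [0,0,0]},
    {"translation": [-0.2,0,0],"rot": [0,0,0]},
    {"translation": [-0.3,0,0],"rot": [0,0,0]},
    {"translation": [-0.5,0,0],"rot": [0,0,0]},
    {"translation": [-0.5,0,-0.3],"rot": [0,0,0]},
    {"translation": [-0.3,0,-1],"rot": [0,0,0]},
    {"translation": [0,0,-1],"rot": [0,0,0]},
    {"translation": [0,0,-1],"rot": [0,0,0]},
    {"translation": [0,0,-1],"rot": [0,0,0]},
    {"translation": [0,0,-1],"rot": [0,0,0]},
    {"translation": [0,0,-1],"rot": [0,0,0]},
    {"translation": [0,0,0],"rot": [0,0,0]}
  ]
}}

```text
clock: 31.75
tool_pos: [0.4727, -0.3481, 0.1559]
tool_rot: [0.987, -0.159, 0.003, 0.002]
wrist_force: [0.0, -0.6, 0.1]
width: -0.003
grip_force: 0.0
```

```bash
python3 - <<'E'
from h import *
s,R=st()
c=bot.camera("wrist"); P=pts(c); X,Y,Z=loc(P); save(c,"pics/w12.png")
pr=lambda n,k:print(n,k.sum(),[np.percentile(a[k],[1,50,99]).round(4).tolist() for a in(X,Y,Z)] if k.sum() else "")
pr("bar",(abs(Y)<.04)&(Z>.066)&(Z<.078)&(X<.08)&(X>.0))
pr("lid",(abs(Y)<.05)&(Z>.045)&(Z<.058)&(X<.12)&(X>-.12))
E
```

```text
box frame tcp [0.0016] [-0.0017] [0.1559] yaw -18.29 tilt [ 0.006 -0.005 -1.   ] Fu 0.23 [ 0.  -0.6  0.1] t 31.75
bar 1707 [[0.0413, 0.0484, 0.0549], [-0.0273, 0.0014, 0.0305], [0.0669, 0.0713, 0.0729]]
lid 22442 [[-0.0771, 0.011, 0.0819], [-0.0491, 0.0001, 0.0491], [0.0501, 0.0517, 0.0537]]
```

```bash
python3 -c "
from bench import bot; print(bot.sign_off())"
```

```text
the job is handed in; nothing more can be done
None
```

The hex keys are in the box and the lid is shut: it clicked over the ridge, was pressed against its stop at about 11.5 N, then released with the arm clear. The job was handed in at about 32 s on the clock, with no verdict returned.

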